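Open the bench air valve to its back seat, then ease it off

ROBOT

A 7-joint arm with a two-finger parallel gripper is mounted at the origin on the work surface. World frame = base frame: x ahead of the robot, y to its left, z up, the work surface at z = 0. Lengths are in m, angles in degrees, forces in N, time in s.
With the tool pointing down it reaches from about 0.425 to 0.95 m from the base axis. Payload 4.7 kg.
Tool frame: the origin (TCP) lies on the front face of the gripper's body, between the roots of the fingers; the fingertips stand 70 mm ahead of it and the grasp point (between the pads) lies 51 mm ahead of it; z points along the fingers, y is the direction in which the jaws open and shut (so a half turn about z gives the same grasp; the last joint's range is limited). The gripper opens to 87 mm and grips with 3 to 60 N. Pads are 19 mm wide; open, the fingers measure 117 mm over their backs; the gripper's body (75 mm by 190 mm) begins 51 mm behind the grasp point.
Start: joints at [-75.911, 26.849, -2.785, 87.806, 1.381, 65.374, -4.715], TCP at [0.183, 0.65, 0.292] pointing down, gripper open.
Joint ranges: [-148.3, 148.3], [-19.14, 114.17], [-79.39, 73.82], [5.75, 140.21], [-59.74, 239.74], [12.07, 113.84], [-152.46, 152.46]. Speed limits (degrees/s): [147.25, 147.25, 180, 180, 180, 180, 180].

INTERFACE

Orientations are given as a 3x3 rotation matrix whose columns are the frame's x, y, z axes.
In Python, from bench import * gives the robot as it stands. The module is installed in compiled form; this text tells all that it offers. Calls block until the motion is done:
- move_ptp(position, orientation): joint-space move of the TCP to a pose.
- move_straight(position, rot=None, max_speed=0.15): straight line of the TCP; rot=None keeps the orientation; max_speed is the mean speed in m/s.
- move_joints(angles): joint-space move.
- set_gripper(opening, strength=None): finger opening in m; strength is the grip in N (None keeps the last); returns when the fingers have stopped.
- wait(seconds).
- solve_ik(position, orientation): joint angles nearest the present ones, or None.
- observe(): the state.
- snapshot(name): name is "scene" or "side" or "wrist"; returns a dict with "image" (400x640x3 uint8, red, green, blue), "K" (3x3 intrinsics, pixels), "rvec" (rotation vector, rad) and "tvec" (3), from world to camera coordinates, as OpenCV has them. Camera axes: x right, y down, z forward; pixel columns grow to the right and rows downward; lengths in m; the calibration is good to about 2 mm. A picture is of the moment at which its call begins. There is no depth.
A pose or a line that the arm cannot do raises Unreachable and nothing moves.
- job_done(): hands the job in, once; it reports no verdict.
The state is a dict: "t": time; "joints": joint angles; "joint_velocities": joint speeds; "joint_efforts": joint torques, N m; "tool_pos": TCP position; "tcp_rot": TCP orientation; "wrist_force": force on the tool from outside, world axes, zero at the start; "ft_torque": the same for the moment, N m; "grip_width": finger opening in m.
Only numpy, scipy, OpenCV 4.12 (cv2) and the standard library are available. Lean on these libraries where they do the work, as an engineer would, in place of code of your own. Each camera call takes 0.05 s, during which the arm holds its last target.

TASK

Open the stop valve on the bench air manifold: take the turning handle on its handwheel and wind it counter-clockwise, letting your hand rise with the spindle so that it does not jam against the rim, until you feel the spindle come up firmly against its back seat, without straining it. Then ease the wheel back the other way by up to about a quarter turn, so that the spindle is free of the seat and the valve is left almost fully open, and let go. Leave the things lying around it alone.

Things in the scene. Friction and masses are not known exactly. Their poses are not given: they have to be found in the camera images.
- valve: Grey flanged globe valve in a short pipe, bolted down (fixed) on a steel skid plate 130 x 360 mm. Origin: on the bench top, under the valve's spindle axis; z up, y along the pipe. Pipe axis 62 mm up, flanges 94 mm across; a small gauge stands on the pipe at y = +125 mm, up to 140 mm high. Position and yaw differ each time.
- bonnet: Fixed grey bonnet and yoke on top of the valve, around the spindle, up to 160 mm high; same origin and axes as the valve. The back seat is hidden inside it: it stops a collar on the spindle, somewhere between 1.65 and 2.05 turns from shut, different each time, to be found by feel. The seat gives slightly: past first contact, each further 0.01 turn (3.5 mm of handle travel) adds about 60 N between spindle and seat, felt as about 3.5 N more push needed at the handle.
- spindle: Vertical steel spindle, 13 mm thick, that rises 20 mm per counter-clockwise turn (seen from above) of the wheel and carries the wheel and handle. Origin on the axis, at bench height when shut. It stays where it is left, except that a hard-pressed seat pushes it back a little. It is firmly seated at 5 to 10 N more push than free winding needs; 13 N more strains it.
- wheel (a joint): Turn of the handwheel in rad, 0 = valve shut, growing counter-clockwise seen from above (opening). Starts a little open, up to about half a turn. Winding it takes about 4 N push at the handle while running free.
- rim: Rim of the handwheel; origin at its centre, on the spindle axis, in the plane of the rim: 166 mm above the bench when shut, rising with the spindle. The wheel is dark steel, level, rim circle 110 mm diameter with a 12 mm thick round rim, three spokes; a nut on the hub stands up to 14 mm above this point.
- handle_mid (a point): Grip point of the handle: a black upright cylinder, 22 mm diameter, 44 mm tall, on the rim at 55 mm radius, spinning freely on its own pin. The point lies on its axis 24 mm above its foot (33 mm above the rim's plane; its top is 20 mm above this point). It circles with the wheel and rises 20 mm per turn.
- spanner: Loose steel spanner 180 mm long lying on the bench behind the valve; leave it alone.
- oilcan: Loose plain metal can, 54 mm diameter, 110 mm tall, standing near the valve; leave it alone.
- coupling: Loose brass coupling ring, 48 mm outside diameter, 30 mm tall, standing near the valve; leave it alone.

How it is judged:
By the outcome, as a careful person would: the job done as asked, in the order asked, and still so for the second after the job is handed in, with the robot touching nothing.
It also fails if it takes over 67 s, if anything falls off the work surface, if the arm or the gripper's body presses on something with over 40 N, if the wrist force passes 120 N, or if a joint passes its speed limit or range.

## Working session

There is one attempt and no reset: what is moved stays moved. The work goes in short steps, each a Python script; the robot and the scene stay as the last script left them, time stands still between calls to the robot, and variables do not carry over. Pictures are saved under pics/ and viewed, and the job is handed in when it is done.

```bash
ls; mkdir -p pics
python3 - <<'E'
from bench import *
import cv2, numpy as np
s=observe(); print({k:np.round(v,3).tolist() for k,v in s.items()})
for n in ["scene","side","wrist"]:
    d=snapshot(n); cv2.imwrite(f"pics/{n}0.png",d["image"][:,:,::-1])
    R=cv2.Rodrigues(np.array(d["rvec"],float))[0]; print(n,np.round(d["K"],1).tolist(),"cam",np.round(-R.T@np.array(d["tvec"]).ravel(),3),"fwd",np.round(R[2],2))
E
```

```text
pics
{'t': 0.0, 'joints': [-75.912, 26.898, -2.784, 87.874, 1.383, 65.375, -4.715], 'joint_velocities': [0.073, -0.042, 0.03, 0.016, 0.045, -0.006, 0.004], 'joint_efforts': [-0.001, -50.797, -0.081, -23.615, -0.061, 0.038, 0.0], 'tool_pos': [0.183, 0.649, 0.291], 'tcp_rot': [[-0.962, 0.271, -0.0], [0.271, 0.962, -0.002], [-0.0, -0.002, -1.0]], 'wrist_force': [-0.427, 0.302, 0.991], 'ft_torque': [-0.025, -0.033, -0.008], 'grip_width': 0.087}
scene [[494.9, 0.0, 317.4], [0.0, 494.9, 201.6], [0.0, 0.0, 1.0]] cam [1.024 0.728 0.754] fwd [-0.36 -0.69 -0.63]
side [[427.0, 0.0, 317.6], [0.0, 427.0, 202.9], [0.0, 0.0, 1.0]] cam [ 0.212 -0.431  0.912] fwd [ 0.44  0.47 -0.76]
wrist [[346.9, 0.0, 316.6], [0.0, 346.9, 199.3], [0.0, 0.0, 1.0]] cam [0.117 0.668 0.385] fwd [ 0.24 -0.07 -0.97]
```

View pics/scene0.png

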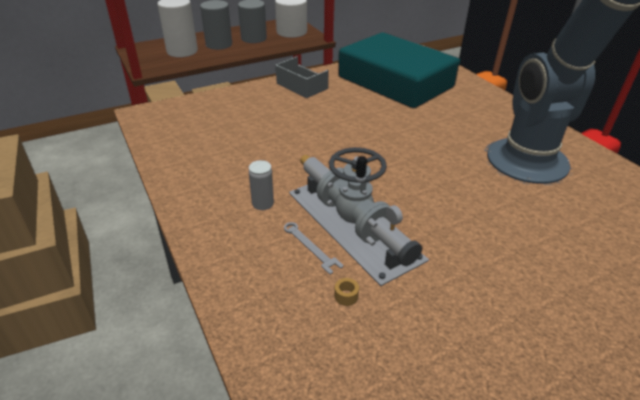

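View pics/side0.png

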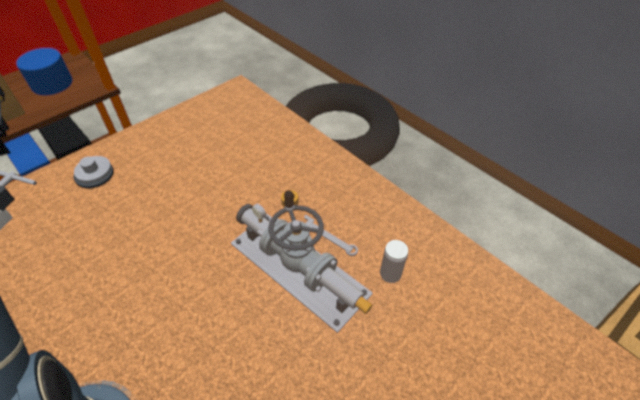

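View pics/wrist0.png

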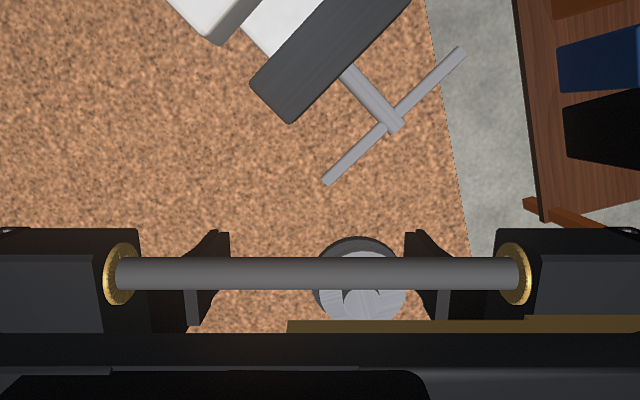

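The scene view shows the wheel at about (357,165) with the handle near (361,166). In the side view the wheel is near (296,229) and the handle near (289,199). I'll zoom in on both.

Run:
```python
import cv2,numpy as np
a=cv2.imread("pics/scene0.png")[130:230,300:420]; b=cv2.imread("pics/side0.png")[175:275,235:355]
f=lambda x:cv2.resize(x,None,fx=6,fy=6,interpolation=cv2.INTER_CUBIC)
cv2.imwrite("pics/za.png",f(a)); cv2.imwrite("pics/zb.png",f(b))
```

```text
(no output)
```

View pics/za.png

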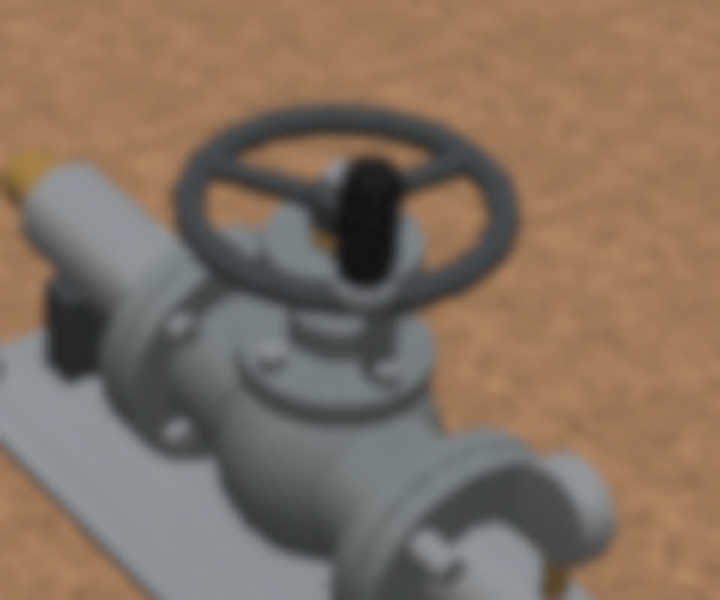

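View pics/zb.png

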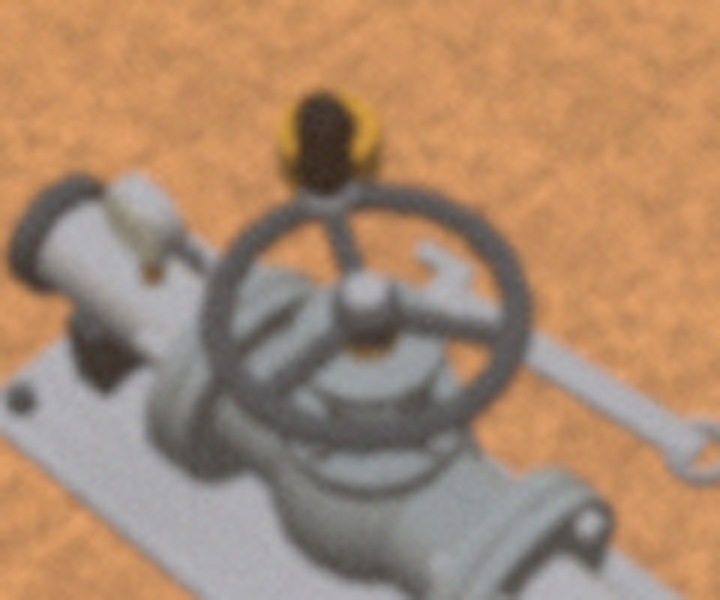

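```bash
cat > h.py <<'E'
from bench import *
import cv2, numpy as np
from scipy.optimize import least_squares
def P(d):
    R=cv2.Rodrigues(np.array(d["rvec"],float))[0]; return np.array(d["K"])@np.c_[R,np.array(d["tvec"]).ravel()]
def tri(d1,p1,d2,p2):
    X=cv2.triangulatePoints(P(d1),P(d2),np.array(p1,float).reshape(2,1),np.array(p2,float).reshape(2,1)).ravel(); return X[:3]/X[3]
def plane(d,uv,z):
    M=P(d); H=np.c_[M[:,0],M[:,1],M[:,2]*z+M[:,3]]
    return cv2.perspectiveTransform(np.array(uv,float).reshape(-1,1,2),np.linalg.inv(H)).reshape(-1,2)
def proj(d,X):
    q=P(d)@np.r_[X,1]; return q[:2]/q[2]
E
python3 - <<'E'
from h import *
a=snapshot("scene"); b=snapshot("side")
A=lambda p:[(p[0]+.5)/6-.5+300,(p[1]+.5)/6-.5+130]
B=lambda p:[(p[0]+.5)/6-.5+235,(p[1]+.5)/6-.5+175]
for n,p,q in [("rim",(346,207),(366,317)),("mid",(368,221),(325.5,142)),("top",(371,172),(326,108)),("foot",(364,275),(325,183))]:
    X=tri(a,A(p),b,B(q)); print(n,X.round(4),"reproj",(proj(a,X)-A(p)).round(2),(proj(b,X)-B(q)).round(2))
# rim mask: dark-ish grey, cast to plane
for d,n,c,zs in [(a,"scene",(357.7,164.5),0),(b,"side",(296,228),0)]:
    im=d["image"].astype(int); 
    sat=im.max(2)-im.min(2); m=((im.max(2)<110)&(sat<30)).astype(np.uint8)*255
    cv2.imwrite(f"pics/m_{n}.png",cv2.resize(m[130:280,230:430],None,fx=4,fy=4,interpolation=0))
E
```

```text
rim [0.5553 0.0122 0.1666] reproj [0.35 0.04] [ 0.45 -0.06]
mid [0.5803 0.0633 0.2004] reproj [0.16 0.02] [ 0.19 -0.02]
top [0.5806 0.0627 0.2194] reproj [-0.03 -0.  ] [-0.04  0.  ]
foot [0.5794 0.0629 0.1782] reproj [0.45 0.05] [ 0.54 -0.06]
```

View pics/m_side.png

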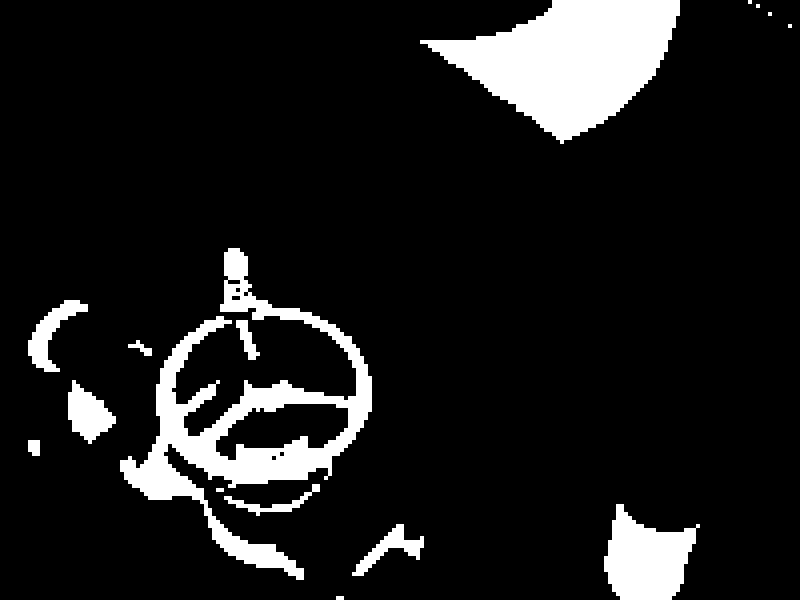

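```bash
cat >> h.py <<'E'
import math
def Rj(deg):
    t=math.radians(deg); y=np.array([math.cos(t),math.sin(t),0]); z=np.array([0,0,-1.]); return np.c_[np.cross(y,z),y,z]
R0=Rj(334)
E
python3 - <<'E'
from h import *
move_ptp([0.580,0.0628,0.325],R0)
set_gripper(0.055,30)
s=observe(); print(s["t"],s["tool_pos"],s["wrist_force"],s["grip_width"])
for n in ["scene","wrist","side"]:
    d=snapshot(n); cv2.imwrite(f"pics/{n}1.png",d["image"][:,:,::-1])
    print(n,proj(d,np.array([0.580,0.0628,0.2195])).round(1),proj(d,np.array([0.580,0.0628,0.1765])).round(1))
E
```

```text
3.7 [0.57999334 0.0627813  0.32499035] [0.06753189 1.10236786 0.25882215] 0.055081493141914115
scene [361.7 158.1] [360.4 176.2]
wrist [318.2 226. ] [317.9 206.7]
side [288.6 192.7] [289.6 205.4]
```

View pics/wrist1.png

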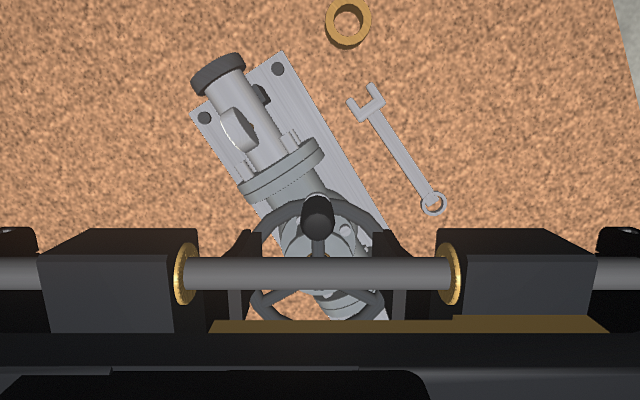

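View pics/scene1.png

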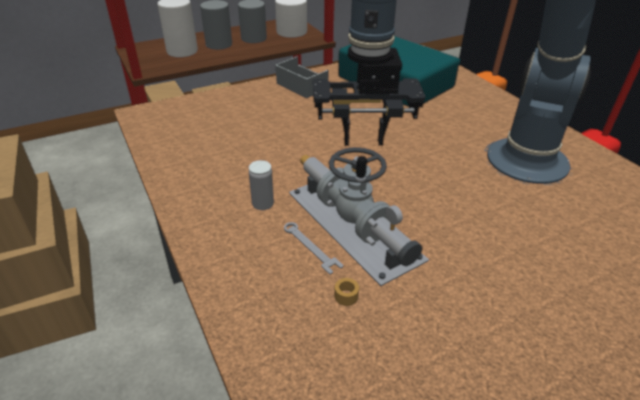

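The handle top appears at (317,225) in the wrist view against a predicted (318,226), which is about 1 mm. I'll descend, grip, and take a couple of small test steps.

Run:
```python
from h import *
p=np.array([0.580,0.0628,0.253])
move_straight(p,max_speed=0.1)
wait(0.2); F0=np.mean([observe()["wrist_force"]],0); print("base",F0.round(2),observe()["tool_pos"],observe()["t"])
set_gripper(0.0,40); wait(0.1)
s=observe(); print("grip",s["grip_width"],s["wrist_force"].round(2) if hasattr(s["wrist_force"],'round') else s["wrist_force"],s["t"],s["tool_pos"])
np.save("F0.npy",F0)
C=np.array([.5556,.0123]); 
r=np.hypot(*(p[:2]-C)); th0=math.atan2(*(p[:2]-C)[::-1]); print(r,math.degrees(th0))
for k in (3,6,9):
    th=th0+math.radians(k); q=[C[0]+.055*math.cos(th),C[1]+.055*math.sin(th),p[2]+.02*k/360]
    t0=observe()["t"]; move_straight(q,max_speed=.05); s=observe(); F=np.array(s["wrist_force"])-F0
    e=np.array([math.cos(th),math.sin(th)]); tt=np.array([-e[1],e[0]])
    print(k,"dt",round(s["t"]-t0,3),"Fr",round(F[:2]@e,2),"Ft",round(F[:2]@tt,2),"Fz",round(F[2],2),"err",np.round((np.array(s["tool_pos"])-q)*1e3,2))
wait(.3);F=np.array(observe()["wrist_force"])-F0; print(round(F[:2]@e,2),round(F[:2]@tt,2),F[2].round(2),observe()["t"])
```

```text
base [-0.29  0.38  0.46] [0.58032754 0.0627995  0.25366405] 4.9167
grip 0.021001664545000777 [ 1.26  0.09 -0.49] 5.7 [0.58020751 0.06267308 0.25303544]
0.05608573793755413 64.2116382876024
3 dt 0.25 Fr 3.2 Ft -4.1 Fz -4.16 err [0.51 0.64 0.1 ]
6 dt 0.25 Fr 2.95 Ft -3.26 Fz -3.45 err [0.25 0.68 0.11]
9 dt 0.25 Fr 3.87 Ft -3.14 Fz -2.33 err [0.12 0.62 0.11]
3.87 -3.23 -2.07 6.75
```

```bash
cat >> h.py <<'E'
import json
F0=np.load("F0.npy")
def load(): return json.load(open("st.json"))
def save(s): json.dump(s,open("st.json","w"))
def step(st,dk,speed=.06,g=1e-4):
    st["k"]+=dk; th=math.radians(64.21+st["k"]); e=np.array([math.cos(th),math.sin(th)]); tt=np.array([-e[1],e[0]])
    C=np.array(st["C"]); q=[*(C+.055*e),.253+.02*st["k"]/360+st["dz"]]
    move_straight(q,max_speed=speed); s=observe(); F=np.array(s["wrist_force"])-F0
    pa=np.array(s["tool_pos"]); a=pa[:2]-C
    act=(math.degrees(math.atan2(a[1],a[0]))-64.21); act+=360*round((st["k"]-act)/360)
    fr,ft,fz=F[:2]@e,-F[:2]@tt,F[2]
    st["C"]=(C+g*fr*e).tolist(); st["log"].append([st["k"],act,fr,ft,fz,s["t"]])
    save(st); return fr,ft,fz,act,s["t"],s["grip_width"]
E
python3 - <<'E'
import numpy as np
from h import *
st=dict(k=9.,C=[.5556,.0123],dz=0.,log=[])
while st["k"]<9+12*16:
    r=step(st,12.); print(st["k"],np.round(r,3),np.round(st["C"],4))
    if r[1]>9 or np.hypot(np.hypot(r[0],r[1]),r[2])>20: print("STOP"); break
E
```

```text
21.0 [4.1600e+00 7.3900e-01 7.6300e-01 2.1688e+01 7.0920e+00 2.1000e-02] [0.5556 0.0127]
33.0 [1.624e+00 6.580e-01 1.778e+00 3.350e+01 7.433e+00 2.100e-02] [0.5556 0.0129]
45.0 [2.8300e-01 2.9300e-01 1.1080e+00 4.5593e+01 7.7750e+00 2.1000e-02] [0.5556 0.0129]
57.0 [-1.9250e+00  5.8700e-01 -8.4600e-01  5.7691e+01  8.1170e+00  2.1000e-02] [0.5557 0.0127]
69.0 [-4.1570e+00  9.7000e-02 -1.8890e+00  6.9593e+01  8.4580e+00  2.1000e-02] [0.556  0.0124]
81.0 [-5.7100e+00 -4.2400e-01 -2.4560e+00  8.1225e+01  8.8000e+00  2.1000e-02] [0.5565 0.0121]
93.0 [-5.1740e+00  6.0000e-03 -2.8550e+00  9.2739e+01  9.1420e+00  2.1000e-02] [0.5569 0.0119]
105.0 [-3.04200e+00  1.69000e-01 -1.66700e+00  1.04582e+02  9.48300e+00
  2.10000e-02] [0.5572 0.0119]
117.0 [-3.01700e+00  1.16600e+00 -1.53700e+00  1.16815e+02  9.82500e+00
  2.10000e-02] [0.5575 0.0119]
129.0 [-1.22500e+00  1.36600e+00 -2.94000e-01  1.29045e+02  1.01670e+01
  2.10000e-02] [0.5577 0.0119]
141.0 [-1.61900e+00 -2.69000e-01 -5.10000e-02  1.41155e+02  1.05080e+01
  2.10000e-02] [0.5578 0.012 ]
153.0 [-1.79600e+00  9.52000e-01  8.20000e-02  1.53191e+02  1.08500e+01
  2.10000e-02] [0.5579 0.0121]
165.0 [-1.39200e+00  6.90000e-01  6.19000e-01  1.65193e+02  1.11920e+01
  2.00000e-02] [0.558  0.0122]
177.0 [-2.49600e+00  1.70800e+00  6.91000e-01  1.77172e+02  1.15330e+01
  2.10000e-02] [0.5582 0.0124]
189.0 [-2.26300e+00  5.69000e-01  1.44300e+00  1.89178e+02  1.18750e+01
  2.10000e-02] [0.5582 0.0126]
201.0 [-2.28200e+00  2.54000e-01  1.18000e+00  2.01131e+02  1.22170e+01
  2.10000e-02] [0.5582 0.0128]
```

Run:
```python
from h import *
st=load()
while st["k"]<372:
    r=step(st,9.,speed=.03)
    if st["k"]%27<9: print(st["k"],np.round(r,2).tolist(),np.round(st["C"],4))
    if r[1]>9 or np.hypot(np.hypot(r[0],r[1]),r[2])>20: print("STOP",r); break
    if observe()["t"]>22: break
for i in range(6):
    r=step(st,4.,speed=.02); print(st["k"],np.round(r,2).tolist())
    if r[1]>9: break
```

```text
219.0 [-2.51, 2.18, 1.79, 218.95, 13.1, 0.02] [0.5582 0.0132]
246.0 [-2.77, 2.8, 0.8, 245.92, 14.42, 0.02] [0.5577 0.014 ]
273.0 [-1.27, 2.3, 1.38, 273.42, 15.75, 0.02] [0.5575 0.0141]
300.0 [-3.44, 2.52, 0.12, 300.29, 17.08, 0.02] [0.5567 0.0142]
327.0 [-2.34, 2.62, -0.36, 327.5, 18.4, 0.02] [0.5561 0.0139]
354.0 [-2.8, 2.47, -0.8, 354.48, 19.73, 0.02] [0.5555 0.0133]
376.0 [-1.02, 3.37, -1.48, 376.14, 20.95, 0.02]
380.0 [-1.9, 2.65, -1.34, 380.24, 21.29, 0.02]
384.0 [-1.14, 2.87, -1.12, 384.25, 21.63, 0.02]
388.0 [0.16, 3.56, 0.52, 388.27, 21.98, 0.02]
392.0 [-0.49, 2.54, 0.24, 392.27, 22.32, 0.02]
396.0 [-0.84, 2.93, -0.07, 396.27, 22.66, 0.02]
```

Run:
```python
from h import *
st=load(); base=2.9; hist=[]
n=0; fine=0
while observe()["t"]<48 and st["k"]<745:
    d=1.5 if fine else 5.
    r=step(st,d,speed=.04); n+=1
    if n%5==0 or fine or r[1]>4.5: print(st["k"],np.round(r,2).tolist(),np.round(st["C"],4),"base",round(base,2))
    if r[1]-base>6.3: print("SEATED?"); break
    if not fine:
        if r[1]-base>1.7: fine=4
        else: hist.append(r[1]); base=np.mean(hist[-12:]) if len(hist)>=5 else base
    else:
        fine = 4 if r[1]-base>1.7 else fine-1
    if abs(r[0])>15 or abs(r[2])>15: print("side force"); break
st["base"]=base; save(st)
```

```text
421.0 [-2.45, 1.89, 0.16, 421.12, 23.99, 0.02] [0.5557 0.0116] base 2.9
446.0 [-1.97, 1.69, 0.27, 446.2, 25.32, 0.02] [0.5564 0.0111] base 1.94
471.0 [-2.89, 1.64, 1.75, 471.17, 26.66, 0.02] [0.5572 0.0109] base 2.16
496.0 [-0.56, 2.95, 1.9, 496.15, 27.99, 0.02] [0.5579 0.011 ] base 2.1
521.0 [-2.13, 1.72, 3.3, 521.12, 29.32, 0.02] [0.5587 0.0116] base 2.26
546.0 [-1.32, 2.94, 2.62, 546.06, 30.66, 0.02] [0.5591 0.0122] base 2.11
571.0 [-1.88, 2.17, 3.57, 570.96, 31.99, 0.02] [0.5592 0.0132] base 2.36
596.0 [-1.32, 2.8, 2.32, 595.94, 33.33, 0.02] [0.5588 0.0141] base 2.46
621.0 [-0.99, 2.71, 1.9, 620.93, 34.67, 0.02] [0.5581 0.0148] base 2.51
646.0 [-2.37, 3.65, 1.84, 646.0, 36.0, 0.02] [0.5572 0.0151] base 2.71
656.0 [-1.69, 4.84, -0.65, 655.17, 36.53, 0.02] [0.5568 0.0152] base 2.95
657.5 [-1.54, 6.87, -1.21, 655.94, 36.78, 0.02] [0.5567 0.0152] base 2.95
659.0 [-0.47, 7.26, -0.88, 657.14, 37.03, 0.02] [0.5566 0.0152] base 2.95
660.5 [-1.16, 6.15, -1.47, 658.41, 37.28, 0.02] [0.5565 0.0151] base 2.95
662.0 [-1.23, 7.18, -3.1, 659.76, 37.53, 0.02] [0.5564 0.0151] base 2.95
663.5 [0.03, 7.34, -1.98, 661.09, 37.78, 0.02] [0.5564 0.0151] base 2.95
665.0 [0.22, 7.85, -2.15, 662.43, 38.03, 0.02] [0.5564 0.0151] base 2.95
666.5 [-0.46, 8.24, -2.54, 663.75, 38.28, 0.02] [0.5564 0.0151] base 2.95
668.0 [-0.53, 9.75, -3.61, 665.06, 38.53, 0.02] [0.5563 0.0151] base 2.95
SEATED?
```

Run:
```python
from h import *
st=load()
wait(.2); F=np.array(observe()["wrist_force"])-F0; th=math.radians(64.21+st["k"]); tt=np.array([-math.sin(th),math.cos(th)]); print("rest ft",-F[:2]@tt, observe()["tool_pos"],observe()["t"])
C=st["C"]
for i in range(13):
    r=step(st,-1.5,speed=.04,g=0); print(st["k"],np.round(r,2).tolist())
```

```text
rest ft 8.024173289321189 [0.61085071 0.02402886 0.28968966] 38.7333
666.5 [-0.9, 7.01, -1.96, 664.87, 38.98, 0.02]
665.0 [0.15, 4.58, -4.22, 664.65, 39.23, 0.02]
663.5 [0.82, 3.18, -2.89, 664.11, 39.48, 0.02]
662.0 [2.32, 1.0, -4.33, 662.77, 39.73, 0.02]
660.5 [2.84, 0.94, -4.83, 660.85, 39.98, 0.02]
659.0 [4.74, 1.76, -7.1, 659.11, 40.23, 0.02]
657.5 [5.25, 0.03, -7.3, 657.55, 40.48, 0.02]
656.0 [5.73, -0.91, -6.77, 656.1, 40.73, 0.02]
654.5 [5.86, -0.64, -5.92, 654.75, 40.98, 0.02]
653.0 [5.5, -1.56, -6.56, 653.38, 41.23, 0.02]
651.5 [5.63, -0.34, -5.68, 652.04, 41.48, 0.02]
650.0 [5.95, -0.99, -7.02, 650.68, 41.73, 0.02]
648.5 [5.59, -2.16, -7.76, 649.27, 41.98, 0.02]
```

Run:
```python
from h import *
st=load()
for i in range(13):
    r=step(st,1.5,speed=.04,g=0); print(st["k"],np.round(r,2).tolist())
    if r[1]>10.5: break
```

```text
650.0 [5.77, 0.75, -7.18, 649.52, 42.23, 0.02]
651.5 [6.11, 2.49, -7.86, 649.76, 42.48, 0.02]
653.0 [5.99, 3.9, -7.97, 650.4, 42.73, 0.02]
654.5 [5.41, 5.17, -9.3, 651.46, 42.98, 0.02]
656.0 [6.24, 5.73, -9.18, 652.77, 43.23, 0.02]
657.5 [6.15, 6.0, -8.63, 654.11, 43.48, 0.02]
659.0 [5.88, 5.09, -9.12, 655.51, 43.73, 0.02]
660.5 [6.04, 6.34, -9.87, 656.88, 43.98, 0.02]
662.0 [5.72, 7.61, -9.52, 658.32, 44.23, 0.02]
663.5 [5.52, 8.43, -9.79, 659.71, 44.48, 0.02]
665.0 [6.38, 6.71, -10.84, 661.1, 44.73, 0.02]
666.5 [7.5, 8.02, -10.91, 662.52, 44.98, 0.02]
668.0 [6.04, 8.31, -10.82, 663.9, 45.23, 0.02]
```

Run:
```python
from h import *
st=load(); set_gripper(0.0,60)
for i in range(9):
    r=step(st,1.5,speed=.04,g=0); print(st["k"],np.round(r,2).tolist())
    if r[1]>12.8 or r[0]>14: break
```

```text
669.5 [6.15, 7.61, -11.68, 665.36, 45.7, 0.02]
671.0 [6.69, 8.58, -10.82, 666.77, 45.95, 0.02]
672.5 [6.75, 9.57, -11.89, 668.21, 46.2, 0.02]
674.0 [6.63, 9.5, -11.39, 669.66, 46.45, 0.02]
675.5 [5.25, 10.66, -12.35, 671.09, 46.7, 0.02]
677.0 [7.04, 11.38, -11.87, 672.49, 46.95, 0.02]
678.5 [6.16, 11.29, -11.47, 673.95, 47.2, 0.02]
680.0 [6.73, 12.31, -13.15, 675.41, 47.45, 0.02]
681.5 [5.54, 11.26, -13.04, 676.9, 47.7, 0.02]
```

Run:
```python
from h import *
st=load()
ims=[]
for n in ["scene","side","wrist"]:
    d=snapshot(n); cv2.imwrite(f"pics/{n}2.png",d["image"][:,:,::-1])
    s=observe(); R=np.array(s["tcp_rot"]); t=np.array(s["tool_pos"])
    g=t+R@[0,0,.051]; 
    if n!="wrist":
        c=np.array([.5558,.0122,.202]); u,v=proj(d,c).astype(int); 
        print(n,"tool grasp",proj(d,g).round(1),"crop org",u-55,v-50)
        ims.append(cv2.resize(d["image"][v-50:v+50,u-55:u+55,::-1],None,fx=5,fy=5,interpolation=cv2.INTER_CUBIC))
cv2.imwrite("pics/z2.png",np.vstack(ims)[:,:]) if False else [cv2.imwrite(f"pics/z2_{i}.png",m) for i,m in enumerate(ims)]
print(R.round(3).tolist(), R0.round(3).tolist(), t,g,s["t"], s["grip_width"],np.round(s["wrist_force"],2),np.round(s["ft_torque"],2))
th=math.radians(64.21+st["k"]);tt=np.array([-math.sin(th),math.cos(th)]);print("rest",-(np.array(s["wrist_force"])-F0)[:2]@tt)
```

```text
scene tool grasp [342.4 145.8] crop org 303 99
side tool grasp [306.6 187.4] crop org 240 167
[[0.441, 0.897, 0.004], [0.897, -0.441, -0.007], [-0.004, 0.007, -1.0]] [[0.438, 0.899, 0.0], [0.899, -0.438, 0.0], [0.0, 0.0, -1.0]] [0.60718365 0.034706   0.29034692] [0.60739889 0.03436053 0.23934854] 47.85 0.020394913686974398 [  9.97  -7.25 -13.61] [-1.56 -2.16 -0.02]
rest 11.330090913023703
```

View pics/z2_0.png

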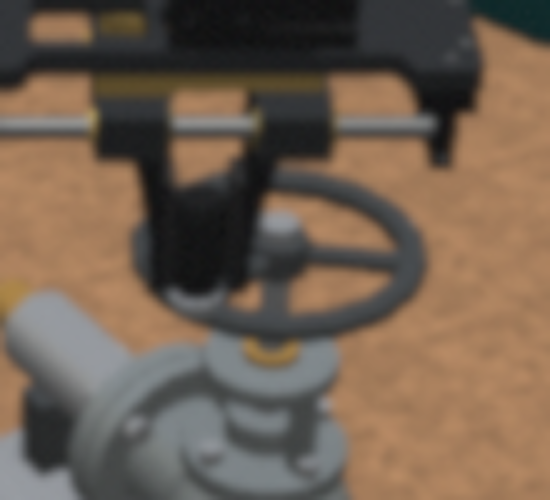

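View pics/z2_1.png

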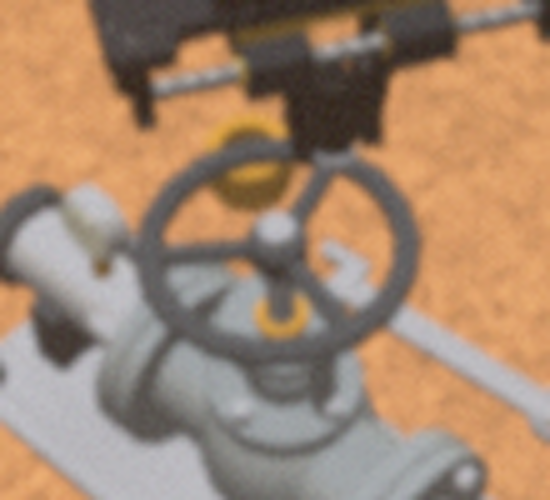

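View pics/wrist2.png

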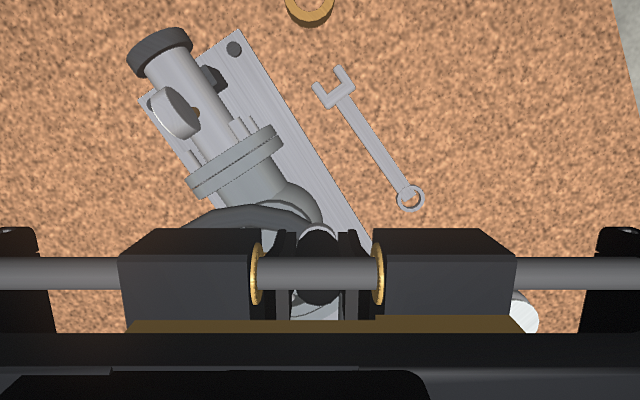

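Run:
```python
from h import *
import pickle
a=snapshot("scene"); b=snapshot("side"); w=snapshot("wrist"); pickle.dump((a,b,w),open("cams.pkl","wb"))
for n,p,q in [("foot",(342,157.6),(305.8,198.0)),("nut",(358.8,143),(295.2,211))]:
    X=tri(a,p,b,q); print(n,X.round(4),(proj(a,X)-p).round(2),(proj(b,X)-q).round(2))
    C=np.array([.5558,.0122]); dd=X[:2]-C; print(np.hypot(*dd),math.degrees(math.atan2(dd[1],dd[0])))
s=observe();t=np.array(s["tool_pos"]); dd=t[:2]-C; print("tool",np.hypot(*dd),math.degrees(math.atan2(dd[1],dd[0])),s["t"])
# predicted handle-top in wrist view for slip 0 and along-pad offsets
for wa in (5,10,15,20,25):
  e=np.array([math.cos(math.radians(wa)),math.sin(math.radians(wa))]); 
  X=np.r_[C+.055*e,.2585-.0]; d=(X[:2]-t[:2]); print(wa,"tool-frame xy mm",(np.array(s["tcp_rot"])[:2,:2].T@d*1e3).round(1),"wrist px",proj(w,X).round(1), "scene foot",proj(a,np.r_[C+.055*e,.213]).round(1),"side foot",proj(b,np.r_[C+.055*e,.213]).round(1))
```

```text
foot [0.6044 0.0321 0.2096] [0.61 0.09] [ 0.74 -0.12]
0.05252166278379587 22.246564897224964
nut [0.5571 0.0141 0.2199] [-0.01 -0.  ] [-0.01  0.  ]
0.00230121430433788 54.44725088358314
tool 0.056072501719818 23.65112365367207 48.0
5 tool-frame xy mm [-14.4  10.9] wrist px [345.1 317.3] scene foot [336.2 153.2] side foot [313.3 199.3]
10 tool-frame xy mm [-10.4   8.2] wrist px [338.8 308.7] scene foot [337.6 154.3] side foot [311.6 198.2]
15 tool-frame xy mm [-6.6  5.2] wrist px [331.5 300.5] scene foot [339.3 155.4] side foot [309.8 197.2]
20 tool-frame xy mm [-3.2  1.9] wrist px [323.3 292.8] scene foot [341.  156.4] side foot [307.9 196.4]
25 tool-frame xy mm [ 0.  -1.7] wrist px [314.3 285.7] scene foot [343.  157.2] side foot [305.9 195.7]
```

Run:
```python
from h import *
st=load(); v=[]
for i in range(6):
    r=step(st,1.5,speed=.04,g=0); v.append(r[1]); print(st["k"],np.round(r,2).tolist())
    if r[1]>12.9: break
wait(.1); F=np.array(observe()["wrist_force"])-F0; th=math.radians(64.21+st["k"]);tt=np.array([-math.sin(th),math.cos(th)]);print("rest",-F[:2]@tt)
```

```text
683.0 [6.22, 11.8, -13.13, 678.36, 48.25, 0.02]
684.5 [6.57, 12.72, -13.39, 679.76, 48.5, 0.02]
686.0 [6.1, 13.64, -14.77, 681.25, 48.75, 0.02]
rest 12.81063361880228
```

```bash
cat > pol.py <<'E'
from h import *
def unwrap(d,C,z,im=None):
    im=d["image"] if im is None else im
    g=cv2.cvtColor(im,cv2.COLOR_RGB2GRAY)
    th=np.radians(np.arange(0,360,.5)); r=np.arange(.017,.046,.001)
    X=C[0]+r[:,None]*np.cos(th); Y=C[1]+r[:,None]*np.sin(th); M=P(d)
    q=np.stack([M[i,0]*X+M[i,1]*Y+M[i,2]*z+M[i,3] for i in range(3)]); 
    return cv2.remap(g,(q[0]/q[2]).astype(np.float32),(q[1]/q[2]).astype(np.float32),cv2.INTER_CUBIC).astype(float)
E
python3 - <<'E'
from pol import *
import pickle
a,b,w=pickle.load(open("cams.pkl","rb")); b2=snapshot("side"); a2=snapshot("scene"); pickle.dump((a2,b2),open("cams2.pkl","wb"))
i0=cv2.imread("pics/side0.png")[:,:,::-1].copy()
C=np.array([.556,.0125])
def spokes(d,z,im=None):
    u=unwrap(d,C,z,im); return u
U0=spokes(b,.1668,i0);U1=spokes(b,.2042);U2=spokes(b2,.2045)
out=np.vstack([cv2.resize(U.astype(np.uint8),(720,120)) for U in (U0,U1,U2)]); cv2.imwrite("pics/pol.png",out)
for r in (0,):
  for U in (U0,U1,U2):
    m=U[8:].mean(0); print([ (int(k)/2,int(m[k])) for k in np.argsort(m)[:25:4]])
# diff of images around handle foot: phase correlation
for p,q,box in ((a,a2,(150,165,335,352)),(b,b2,(185,225,280,325))):
    y0,y1,x0,x1=box
    f=lambda d:cv2.cvtColor(d["image"],cv2.COLOR_RGB2GRAY)[y0:y1,x0:x1].astype(np.float32)
    print("shift",cv2.phaseCorrelate(f(p),f(q)))
print(observe()["t"])
E
```

```text
[(186.0, 84), (185.0, 84), (187.5, 85), (305.5, 85), (183.5, 86), (302.0, 87), (182.0, 88)]
[(144.0, 88), (143.0, 88), (142.0, 90), (23.0, 92), (147.0, 92), (25.0, 93), (81.0, 94)]
[(148.5, 87), (147.0, 88), (146.0, 89), (151.0, 92), (144.5, 93), (26.0, 93), (27.5, 94)]
shift ((0.6729978356480402, 0.0486689331239738), 0.7588760486355535)
shift ((-0.059181499099235424, -0.01999281684874532), 0.8410344661606682)
48.95
```

View pics/pol.png

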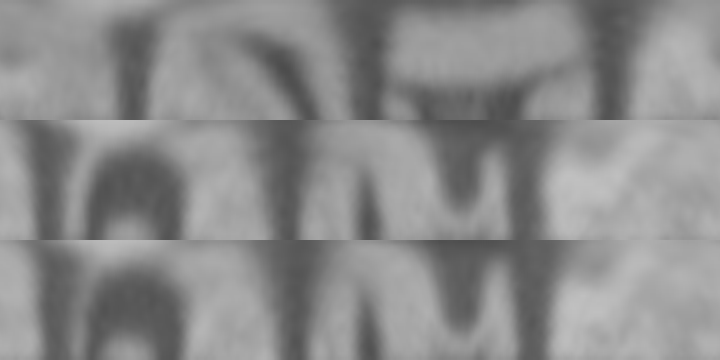

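Run:
```python
from h import *
st=load()
while st["k"]>606.5:
    r=step(st,-3. if st["k"]>650 else -8.8,speed=.04,g=5e-5); print(st["k"],np.round(r,2).tolist())
    if max(abs(r[0]),abs(r[1]),abs(r[2]))>25: print("STOP");break
```

```text
683.0 [5.03, 7.42, -12.1, 680.04, 49.2, 0.02]
680.0 [5.54, 6.26, -10.84, 677.67, 49.45, 0.02]
677.0 [3.32, 5.27, -9.79, 674.97, 49.7, 0.02]
674.0 [2.76, 6.57, -8.47, 672.33, 49.95, 0.02]
671.0 [1.39, 5.1, -8.76, 669.79, 50.2, 0.02]
668.0 [0.48, 4.33, -6.54, 667.59, 50.45, 0.02]
665.0 [-0.78, 1.95, -7.31, 664.97, 50.7, 0.02]
662.0 [0.21, 2.25, -5.61, 662.04, 50.95, 0.02]
659.0 [-1.55, 0.91, -5.77, 659.01, 51.2, 0.02]
656.0 [-2.16, 1.6, -4.88, 656.08, 51.45, 0.02]
653.0 [-1.36, 0.79, -5.8, 653.08, 51.7, 0.02]
650.0 [-0.39, -0.18, -6.29, 650.06, 51.95, 0.02]
641.2 [2.14, -1.66, -6.56, 640.68, 52.31, 0.02]
632.4000000000001 [5.03, -1.22, -5.86, 631.87, 52.67, 0.02]
623.6000000000001 [5.59, -2.4, -6.28, 623.11, 53.02, 0.02]
614.8000000000002 [4.96, -2.46, -6.75, 614.2, 53.38, 0.02]
606.0000000000002 [4.88, -1.99, -5.94, 605.22, 53.74, 0.02]
```

Run:
```python
from h import *
set_gripper(0.045,20); wait(.15)
s=observe(); print(s["t"],s["grip_width"],(np.array(s["wrist_force"])-F0).round(2))
p=np.array(s["tool_pos"]); move_straight([p[0],p[1],p[2]+.09],max_speed=.09)
s=observe(); print(s["t"],s["tool_pos"],(np.array(s["wrist_force"])-F0).round(2))
import pickle
D={}
for n in ["scene","side"]:
    D[n]=snapshot(n); cv2.imwrite(f"pics/{n}3.png",D[n]["image"][:,:,::-1])
pickle.dump(D,open("cams3.pkl","wb"))
from pol import unwrap
U=unwrap(D["side"],np.array([.556,.0125]),.2005); cv2.imwrite("pics/pol3.png",cv2.resize(U.astype(np.uint8),(720,120)))
```

```text
54.625 0.044956018904392485 [ 0.4   0.13 -1.24]
55.775 [ 0.59281112 -0.02686234  0.37595558] [ 0.21 -0.68 -0.16]
```

View pics/scene3.png

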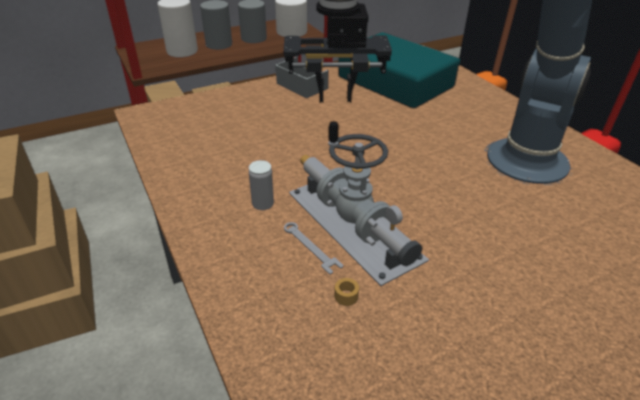

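View pics/pol3.png

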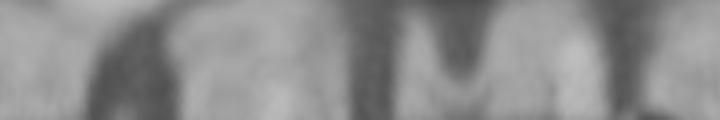

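View pics/side3.png

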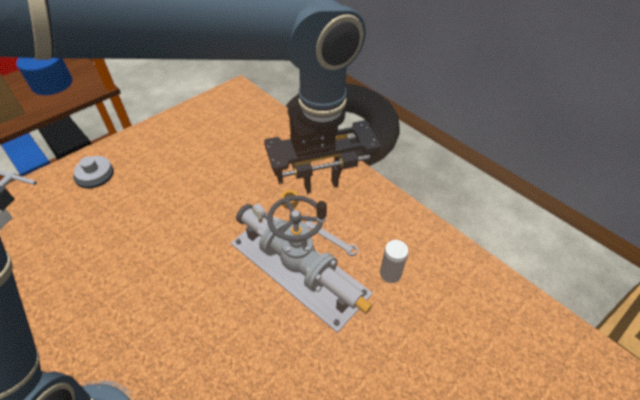

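Run:
```python
from h import *
job_done(); print(observe()["t"])
```

```text
the job is handed in; nothing more can be done
the job is handed in; nothing more can be done
```

I opened the valve to its back seat, eased the wheel back about 75°, let go and handed the job in at about 56 s of the 67 s. One check on the seat did not agree with the description.

**What I did**
- I gripped the handle and wound it counter-clockwise 681° (1.89 turns) from where it started, raising the hand 20 mm per turn.
- I pressed the seat twice: first to about 665°, then back off to 649° and forward again to the 681° peak.
- At the peak the push reading was about 13 N, against 3–5.5 N for free winding just before the seat.
- I then wound back to about 605°, roughly 45° clear of where resistance began, opened the jaws and lifted 90 mm straight up.

**Checks that agreed**
- **Wheel angle:** the spokes in the side pictures matched the tool's angle at the peak and again at the end. The handle did not slip in the grip, and the wheel stayed put when released.
- **Seat force:** the wheel still pushed back against the hand as it came off the seat, so the resistance was springy like a seat and not just friction. My estimate is 6–10 N over free winding, most likely near 9–10 N. That is the upper end of the firm range and below the 13 N strain limit.
- **Surroundings:** the spanner, can and coupling look unmoved in the last pictures, and the force on the hand was near zero.

**Check that disagreed**
- **Seat stiffness:** the push rose only about 0.3–0.4 N per degree from about 650°, against roughly 1 N per degree in the description. I went by the push level rather than the angle past first contact. Judged by angle alone, the wheel went about 30° past contact, well beyond the 13° or so that would strain it.

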